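# Zero the dial comparator on the master block, then gauge the capacitor

### The job

Slide the steel master block along the comparator's fence, past the sprung stylus, until you feel it come gently home against the blue back stop, let go of it, and turn the black bezel until its red zero mark stands over the blue needle. Then draw the master out, stand it upright on the bench clear of the comparator, and slide the big black capacitor in the same way, upright, so that the dial shows how much fatter it is than the master: leave it there, home against the stop. Do not touch the bezel again, do not shove the lightly clamped back stop out of its place or run the stylus to the end of its travel, and leave the other things on the bench alone.

Things in the scene. Friction and masses are not known exactly. Their poses are not given: they have to be found in the camera images.
- comparator: Bench comparator, fixed: grey base plate 152 x 150 mm, 8 mm thick; origin on the bench, z up. Parts stand on the plate in a channel along its x axis (from x = -84 mm) between fence and stylus and are slid to +x, ahead, up to a blue back stop: 10 mm high, 22 mm wide, centred on y = 0, clamped by friction only, slips at about 9 N. Its near face is at x = -2 to +30 mm, differently each time: feel for it.
- fence_face (a point): Foot of the fence's guiding face, on top of the plate, at comparator x = 0, y = -14 mm. The dark fence runs along the comparator's x from -84 to +60 mm and is 10 mm high above the plate; a part's -y side rests on it. Axes as the comparator's.
- stylus (a point): Middle of the sprung brass stylus's flat face, 6 mm above the plate, at comparator x = 0; it presses towards the fence (-y). The flat is 34 mm wide in x, 8 mm high, with 30-degree lead-in flanks out to 31 mm either way: a part set down with its front behind x = -33 mm is clear of it. Sliding a part past it takes about 3 to 8 N (oiled faces). Nothing round the channel but the dial is over 10 mm above the plate.
- plunger (a joint): Travel of the sprung stylus towards +y of the comparator, m: 0 at rest, when its face lies 24.5 mm from the fence; hard end at 0.010. Pushes with 3.2 N at rest, and 0.8 N more per mm. It reads about 0.0035 with the master resting on the fence and 0.0055 with the capacitor; above 0.009 counts as run to the end.
- needle (a joint): Angle of the blue dial needle, rad, growing clockwise seen from above; 0.25 rad per mm of stylus travel; at 0 it points along the comparator's +x.
- bezel (a joint): Angle of the bezel with its red zero mark, rad, growing clockwise seen from above; at 0 the mark points along the comparator's +x, so it stands over the needle when it reads the same as the needle. Stays where it is left (friction 0.05 N m); range -1.2 to 1.9.
- bezel_center (a point): Centre of the bezel, on the dial's axis, 39 mm above the bench: a black knurled ring 48 mm in diameter, from 30 to 48 mm above the bench, to be gripped across its diameter from above; the housing below it is 42 mm in diameter. The needle lies sunk in it 46 mm above the bench.
- zero_mark (a point): Red zero mark at the rim of the white dial face, 20.5 mm from the dial's axis; turns with the bezel; its x axis points outwards from the dial's axis.
- needle_tip (a point): Tip of the blue needle, 18 mm from the dial's axis; its x axis points outwards along the needle.
- master_mid (a point): Centre of the loose steel master block, 40 mm (its x) by 28 mm (its y) by 46 mm high (z), with a brass-coloured panel on top, 0.25 to 0.45 kg. Its 28 mm side is the gauged size: it is slid along its own x, with its length along the fence.
- can_mid (a point): Centre of the big black capacitor, the part to be gauged: an upright cylinder 30 mm in diameter and 42 mm high, 40 g; z is its axis. (A smaller brown one, 22 mm in diameter, stands further off.)
- blue_driver: Blue screwdriver lying on the bench, 209 mm long: leave alone.
- white_marker: White marker with a blue cap, 132 mm long: leave alone.
- heat_sink: Black finned heat sink, 44 x 36 x 22 mm: leave alone.
- capacitor_1: Small brown capacitor, 22 mm in diameter, 32 mm high: leave alone.
- disk_small: Small hard disk, 101 x 70 x 11 mm: leave alone.
Things that resemble listed ones, but are neither listed nor needed, are in the scene too. Of the things that look like the part that bears master_mid, take the one that is nearest to the robot's base at the start.

How it is judged (in metres and radians):
On the way, in this order (a step that is already met when the one before it is completed fails the run):
1. the master stands home against the back stop and the fence with the stylus on it, let go (horizontal distance between master_mid and backstop_c0 below 0.03 m and y of master_mid in the frame of comparator between -0.002 and 0.003 m and value of joint plunger between 0.0022 and 0.0048 m and angle between master_mid's own z axis and vertical below 0.1 rad and contact force between the fingers and master below 0.1 N), for 0.2 s.
2. with the master still home, the zero mark stands over the needle within 0.12 rad and the bezel is let go (horizontal distance between master_mid and backstop_c0 below 0.03 m and y of master_mid in the frame of comparator between -0.002 and 0.003 m and value of joint plunger between 0.0022 and 0.0048 m and angle between master_mid's own z axis and vertical below 0.1 rad and angle between the x axis of zero_mark and the x axis of needle_tip, either way round below 0.12 rad and contact force between the fingers and comparator below 0.1 N), for 0.2 s.
At the end, for the whole second after the job is handed in: the capacitor stands upright on the comparator, within 2 mm of the back stop, on the fence, with the stylus 4.2 to 6.8 mm in; the zero mark is still where it was set on the master, so the needle stands 0.3 to 0.7 rad from it; the master stands upright on the bench off the comparator; all at rest (horizontal distance between can_mid and backstop_c0 below 0.025 m and y of can_mid in the frame of comparator between -0.002 and 0.003 m and value of joint plunger between 0.0042 and 0.0068 m and angle between each of can_mid, master_mid's own z axis and vertical below 0.1 rad and angle between the x axis of zero_mark and the x axis of needle_tip, either way round between 0.3 and 0.7 rad and height (world z) of master_mid below 0.027 m and contact force between master and comparator below 0.1 N and z of master_mid in the frame of comparator above 0.019 m and linear speed of each of master, can below 0.02 m/s); the robot touches nothing.
It fails at once if the back stop is shoved more than 2 mm (distance of backstop_c0 from where it was at the start of the episode above 0.002 m).
It fails at once if the stylus is run to the end of its travel (over 9 mm) (value of joint plunger above 0.009 m).
It fails at once if a bystander is moved more than 20 mm (distance of any of blue_driver, white_marker, heat_sink, capacitor_1, disk_small from where it was at the start of the episode above 0.02 m).
It also fails if it takes over 72 s, if anything falls off the work surface, if the arm or the gripper's body presses on something with over 40 N, if the wrist force passes 120 N, or if a joint passes its speed limit or range.

### The arm

A 6-joint arm with a two-finger parallel gripper is mounted at the origin on a cart in front of the work surface, level with it; the furniture and walls round the work are solid. World frame = base frame: x ahead of the robot, y to its left, z up, the work surface at z = 0. Lengths are in m, angles in degrees, forces in N, time in s.
With the tool pointing down it reaches from about 0.25 to 0.725 m from the base axis. Payload 9.7 kg.
Tool frame: the origin (TCP) lies midway between the tips of the shut fingers; the grasp point (between the pads) lies bot.hold_point_z behind it (bot.hold_point_z is the distance from the TCP to the grasp point, in m); z points along the fingers, y is the line along which they close (so a half turn about z gives the same grasp; the last joint's range is limited). The gripper opens to 85 mm and grips with 20 to 120 N. Pads are 22 mm wide; open, the fingers measure 114 mm over their backs; the gripper's body (76 mm by 85 mm) begins 54 mm behind the grasp point. The pads swing forward as they close: fully open they stand 13 mm farther back than shut.
Start: joints at [-71.219, 4.979, 10.078, 95.1, 0, 90], TCP at [0.177, -0.521, 0.231] pointing down, gripper open.
Joint ranges: [-179.16, 179.16], [-48.56, 103.87], [-65.8, 70.77], [-126.05, 130.52], [-82.76, 87.17], [-180, 180]. Speed limits (degrees/s): [127.2, 127.2, 147.25, 180, 180, 180].

### API

Orientations are given as [roll, pitch, yaw] about the fixed x, y, z axes, in that order (R = Rz(yaw) Ry(pitch) Rx(roll)).
In Python, from workcell import bot, camera, camera_model, ticket gives the robot as it stands.
- The arm moves only by the tool send_rows, never from a script. Its argument "targets" is text: rows parted by semicolons, each of 5 numbers parted by spaces: the shift along the tool's x, y, z in mm, then the turn about the tool's z in degrees, then the closure in counts, from 0 (fully open) to 255 (shut). A call has 1 to 20 rows; each row is the pose to reach, as a shift and turn from the pose commanded when the call began, along the tool's axes at that moment; what a row does not reach only later rows make up. A row lasts 1/8 s, in which the tool goes at most 62.5 mm and 10.7 degrees, less where a joint would pass 70% of its speed; a pose out of reach is approached as far as the arm can. A call with a gripper value outside its range is refused whole. The fingers move at their own pace and stop on an object; "newtons" is the grip in N (left out, the last holds). Time passes only in rows, so rows that repeat a pose let the fingers close. It gives the time, the measured TCP pose, the force, the opening and the grip force at its end, in the units of the state.
- bot.get_obs(): the state, without advancing time (a new reading comes with each control period).
- camera(name): name is "scene" or "top"; returns the picture (384x512x3 uint8, blue, green, red); there is no depth.
- camera_model(name): a dict with "K" (3x3 intrinsics, pixels), "pose" (4x4, takes a point from camera to world coordinates). Camera axes: x right, y down, z forward; pixel columns grow to the right and rows downward; lengths in m; the calibration is good to about 2 mm. A picture is of the moment at which its call begins. camera_model takes no time and is no camera call.
- ticket.job_done(): hands the job in; it is judged then, once.
The state is a dict: "time": time; "q": joint angles; "qd": joint speeds; "joint_efforts": joint torques, N m; "ee_pos": TCP position; "tcp_rot": TCP orientation; "wrist_force": force on the tool from outside, world axes, zero at the start; "torque": the same for the moment, N m; "opening": finger opening in m; "grasp_force": force on a finger pad.
Only numpy, scipy, OpenCV 4.12 (cv2) and the standard library are available. Lean on these libraries where they do the work, as an engineer would, in place of code of your own. Each camera call takes 0.05 s, during which the arm holds its last target. There are 200 camera calls.

## Working session

There is one attempt and no reset: what is moved stays moved. The work goes in short steps, Python scripts to look and compute and a tool call to move; the robot and the scene stay as the last step left them, time stands still between calls to the robot, and variables do not carry over. Pictures are saved under pics/ and viewed, at most 10 in all, crops included, and the job is handed in when it is done.

Besides the shell and the picture viewer there is one more tool, called after "Request:" as name(argument=value, ...) on one line, values as JSON. send_rows: Moves the arm, as the interface text tells. Its arguments: {"type":"object","properties":{"targets":{"type":"string"},"newtons":{"type":"number"}},"required":["targets"]}

```bash
mkdir -p pics
cat > h.py <<'E'
import numpy as np, cv2
from workcell import bot, camera, camera_model, ticket
def ray(name,u,v,z):
    m=camera_model(name);K=np.array(m["K"]);P=np.array(m["pose"])
    d=P[:3,:3]@np.linalg.solve(K,[u,v,1.]);o=P[:3,3]
    return o+d*(z-o[2])/d[2]
def proj(name,p):
    m=camera_model(name);K=np.array(m["K"]);P=np.array(m["pose"])
    c=P[:3,:3].T@(np.array(p)-P[:3,3]);c=K@c;return c[:2]/c[2]
E
python3 - <<'E'
from h import *
for n in("scene","top"):
    im=camera(n);cv2.imwrite(f"pics/{n}0.png",im)
    m=camera_model(n);print(n,np.round(m["K"],1).tolist(),np.round(m["pose"],3).tolist())
print(bot.get_obs(),bot.hold_point_z)
a=cv2.imread("pics/top0.png");cv2.imwrite("pics/top0b.png",cv2.resize(a,(800,600),interpolation=cv2.INTER_CUBIC))
E
```

```text
scene [[464.1, 0.0, 257.4], [0.0, 464.1, 190.4], [0.0, 0.0, 1.0]] [[0.74, -0.356, 0.57, -0.345], [-0.672, -0.381, 0.635, -0.982], [-0.009, -0.853, -0.521, 0.857], [0.0, 0.0, 0.0, 1.0]]
top [[356.1, 0.0, 252.2], [0.0, 356.1, 189.9], [0.0, 0.0, 1.0]] [[-0.03, -0.987, 0.156, 0.38], [-1.0, 0.028, -0.014, -0.007], [0.01, -0.157, -0.988, 1.026], [0.0, 0.0, 0.0, 1.0]]
{'time': 0.1, 'q': array([-7.12195371e+01,  5.00735771e+00,  1.00396758e+01,  9.50997548e+01,
       -8.17598752e-04,  9.00009549e+01]), 'qd': array([-0.05258751, -0.01626593,  0.03619492,  0.05370549, -0.08247412,
       -0.02287458]), 'joint_efforts': array([-2.70584162e-03, -5.21562052e+01,  4.65653765e+01,  1.60196068e-02,
       -1.13608103e-04, -1.64661321e-05]), 'ee_pos': array([ 0.17699912, -0.52052586,  0.23066574]), 'tcp_rot': array([-1.79932563e+02,  8.18722058e-04,  1.87795090e+01]), 'wrist_force': array([-0.75203229,  0.67901381, -1.14068759]), 'torque': array([ 0.01037255, -0.04251147,  0.01805791]), 'grasp_force': 0.0, 'opening': 0.08519606808273394} 0.0187
```

View pics/top0b.png

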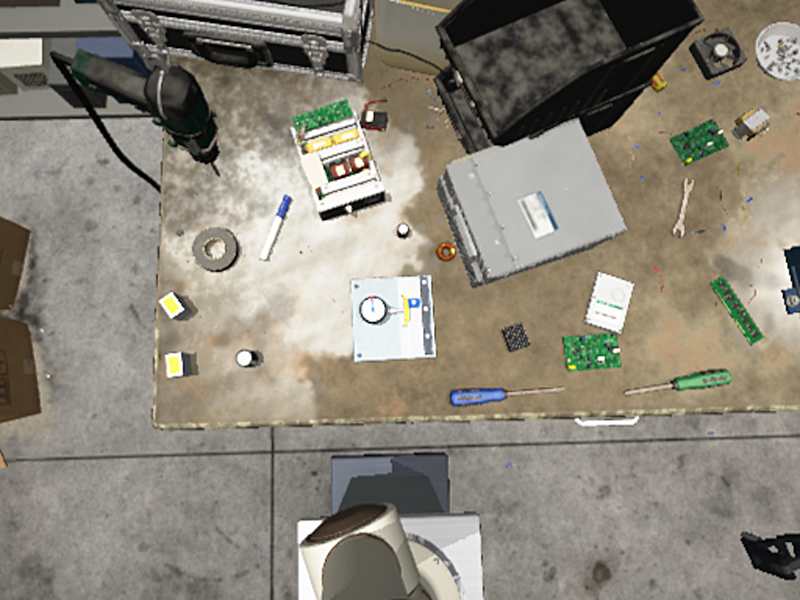

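View pics/scene0.png

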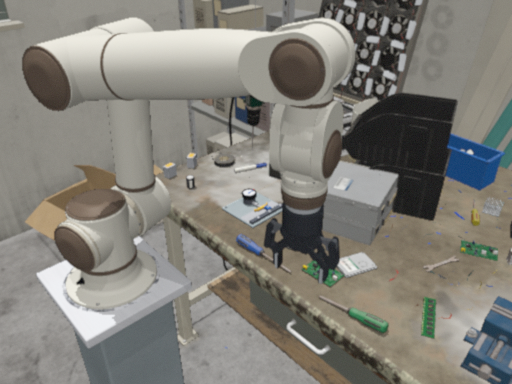

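The top view (800x600) shows the comparator at about (392,318), with the dial at (374,310). There are two yellow-topped blocks, at (173,304) and (176,364). A black capacitor stands at (247,357) and a smaller one further off at (402,229). I'll measure these and check them in one close crop.

Run:
```python
from h import *
a=cv2.imread("pics/top0.png")
c=a[165:265,95:295]
cv2.imwrite("pics/c1.png",cv2.resize(c,(800,400),interpolation=cv2.INTER_CUBIC))
hsv=cv2.cvtColor(a,cv2.COLOR_BGR2HSV)
def blobs(lo,hi,nm,z,roi=(90,160,300,270)):
    m=cv2.inRange(hsv,lo,hi);k=np.zeros_like(m);k[roi[1]:roi[3],roi[0]:roi[2]]=255;m&=k
    for ct in cv2.findContours(m,0,1)[0]:
        if cv2.contourArea(ct)>3:
            M=cv2.moments(ct);u,v=M["m10"]/M["m00"],M["m01"]/M["m00"];r=cv2.minAreaRect(ct)
            p=ray("top",u,v,z);print(nm,round(u,1),round(v,1),M["m00"],np.round(p,4),round(np.hypot(*p[:2]),3),np.round(np.array([ray("top",*q,z)[:2] for q in cv2.boxPoints(r)]),3).tolist())
blobs((20,100,120),(35,255,255),"yellow",.046)
blobs((95,120,80),(125,255,255),"blue",.018)
blobs((0,120,80),(8,255,255),"red",.046)
for u,v in((247,357),(402,229)): print(ray("top",u*.64,v*.64,.042))
```

```text
yellow 110.9 233.0 44.0 [0.4272 0.367  0.046 ] 0.563 [[0.44, 0.377], [0.441, 0.362], [0.415, 0.357], [0.413, 0.372]]
yellow 109.1 195.0 45.0 [0.532  0.3754 0.046 ] 0.651 [[0.539, 0.389], [0.548, 0.376], [0.525, 0.361], [0.517, 0.374]]
yellow 259.7 198.5 24.0 [ 0.5103 -0.0411  0.046 ] 0.512 [[0.537, -0.035], [0.537, -0.044], [0.484, -0.045], [0.484, -0.036]]
blue 291.4 253.9 24.0 [ 0.3557 -0.1255  0.018 ] 0.377 [[0.367, -0.116], [0.366, -0.147], [0.341, -0.146], [0.342, -0.115]]
blue 265.1 193.9 14.0 [ 0.5269 -0.0581  0.018 ] 0.53 [[0.533, -0.046], [0.537, -0.066], [0.523, -0.069], [0.518, -0.05]]
[0.43586767 0.24007073 0.042     ]
[ 0.6603479  -0.03933725  0.042     ]
```

View pics/c1.png

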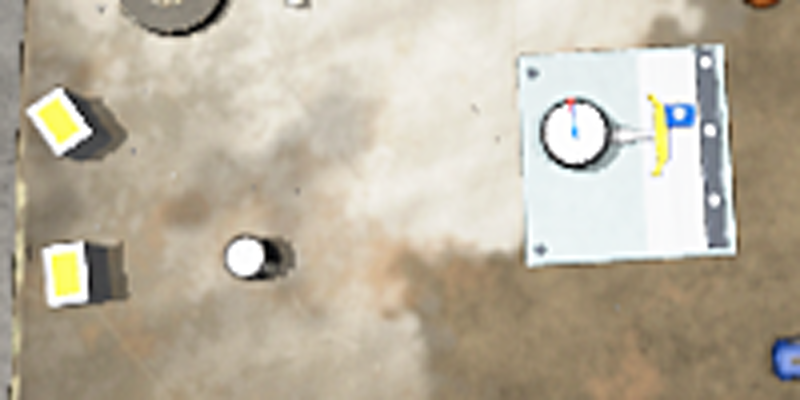

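The candidates for the master are the yellow-topped blocks at pixel (111,233), 0.563 m from the base, and (109,195), 0.651 m away. I take the nearer one, (111,233). The can is the larger black one at (158,228), not the small one at (257,147). In the crop, the fence is on the right (-y) and the stop is at (680,115), so comparator x runs roughly along world +x. Next I'll measure these precisely.

```bash
cat >> h.py <<'E'
def go(x,y,z,yaw=None):
    o=bot.get_obs();r=np.radians(o["tcp_rot"]);from_=o["ee_pos"]
    from scipy.spatial.transform import Rotation as R
    M=R.from_euler("xyz",r).as_matrix();d=M.T@(np.array([x,y,z])-from_)*1000
    t=0 if yaw is None else -(yaw-o["tcp_rot"][2])
    t=(t+90)%180-90
    print("shift",np.round(d,1),"turn",round(t,1),"q6",round(o["q"][5],1),"t",round(o["time"],2))
E
python3 - <<'E'
from h import *
a=cv2.imread("pics/top0.png")
px=lambda u,v:(95+(u+.5)/4-.5,165+(v+.5)/4-.5)
C=np.array([ray("top",*px(*q),.008)[:2] for q in((518,52),(725,43),(736,255),(526,267))])
print(np.round(C,4).tolist()); 
print("sides",[round(float(np.linalg.norm(C[i]-C[(i+1)%4])),4) for i in range(4)])
ux=(C[0]+C[1]-C[2]-C[3]);uy=(C[0]+C[3]-C[1]-C[2])
print("yaw",np.degrees(np.arctan2(ux[1],ux[0])),np.degrees(np.arctan2(-uy[0],uy[1])))
g=cv2.cvtColor(a,cv2.COLOR_BGR2GRAY)
# subpixel fence edges at z=.018 (rows)
L=[];Rr=[]
for v in range(179,226):
    p=g[v,262:282].astype(float)
    d=p<150
    i=np.argmax(d); u=262+i-1+(p[i-1]-150)/(p[i-1]-p[i]); L.append(ray("top",u,v,.018)[:2])
    j=i+int(np.argmin(p[i:i+6])); k=j
    while p[k]<150:k+=1
    Rr.append(ray("top",262+k-(p[k]-150)/(p[k]-p[k-1]),v,.018)[:2])
for n,A in(("L",L),("R",Rr)):
    A=np.array(A);vx,vy,x0,y0=cv2.fitLine(A.astype(np.float32),cv2.DIST_HUBER,0,.001,.001).ravel()
    print(n,"yaw",np.degrees(np.arctan(vy/vx)),"pt",x0,y0,"ends",A[[0,-1]].round(4).tolist())
print("stylus ends",ray("top",*px(655,95),.018)[:2],ray("top",*px(657,175),.018)[:2])
print("stop corners",[ray("top",*px(*q),.018)[:2].round(4).tolist() for q in((667,104),(693,102),(695,126),(668,128))])
print("dial c",ray("top",*px(576,133),.047)[:2],"red",ray("top",*px(570,103),.047)[:2],"blue",ray("top",*px(575,131),.046)[:2])
print("block top corners",[ray("top",*px(*q),.046)[:2].round(4).tolist() for q in((42,246),(85,240),(90,301),(48,306))])
# can: same by dark side / white top
m=(g>170).astype(np.uint8);m[:215]=0;m[240:]=0;m[:,:150]=0;m[:,166:]=0
M=cv2.moments(m,True);print("can",M["m00"],M["m10"]/M["m00"],M["m01"]/M["m00"],ray("top",M["m10"]/M["m00"],M["m01"]/M["m00"],.042))
E
```

```text
[[0.5795, 0.0589], [0.5819, -0.0919], [0.4281, -0.0935], [0.424, 0.0559]]
sides [0.1508, 0.1539, 0.1495, 0.1555]
yaw 0.8560262960523741 1.255247129922978
L yaw 2.0169795 pt 0.50223255 -0.07108829 ends [[0.5699, -0.0699], [0.4376, -0.0741]]
R yaw 1.5999774 pt 0.5021301 -0.08385108 ends [[0.5698, -0.072], [0.4373, -0.0864]]
stylus ends [ 0.54338265 -0.03930598] [ 0.48578299 -0.0388572 ]
stop corners [[0.5366, -0.0477], [0.5375, -0.0664], [0.5201, -0.0672], [0.5193, -0.0478]]
dial c [0.5135586  0.01721623] red [0.53471228 0.02088381] blue [0.51511432 0.01790094]
block top corners [[0.4463, 0.3833], [0.4495, 0.3542], [0.4081, 0.3496], [0.4056, 0.3778]]
can 213.0 155.55868544600938 226.30985915492957 [0.4420034  0.24703911 0.042     ]
```

Run:
```python
from h import *
go(.42,-.1,.15,97);go(.427,.366,.12,97)
```

```text
shift [ 365.4 -319.8   81. ] turn -78.2 q6 90.0 t 0.1
shift [ 522.1 -758.7  111.6] turn -78.2 q6 90.0 t 0.1
```

Request:
send_rows(targets="60 -53 13 -10 0;120 -106 26 -20 0;180 -160 40 -30 0;240 -213 53 -40 0;300 -266 66 -50 0;365 -320 81 -60 0;390 -380 86 -70 0;410 -440 90 -78 0;430 -500 95 -78 0;450 -560 100 -78 0;470 -620 103 -78 0;490 -680 106 -78 0;510 -730 110 -78 0;522 -759 112 -78 0;522 -759 112 -78 0;522 -759 112 -78 0")

```text
time: 2.1
ee_pos: [0.426, 0.3688, 0.1177]
tcp_rot: [-179.9, 0.0, 97.0]
wrist_force: [0.6, -1.4, -1.6]
opening: 0.0853
grasp_force: 0.0
```

Run:
```python
from h import *
o=bot.get_obs();print(o["q"].round(1),o["ee_pos"],o["tcp_rot"])
go(.4274,.3662,.018,97)
```

```text
[ 40.9   6.2  -1.2  82.7   0.  123.9] [0.4260087  0.36883615 0.1177237 ] [-1.79903025e+02  4.23356541e-02  9.69760435e+01]
shift [-2.7  1.2 99.7] turn -0.0 q6 123.9 t 2.1
```

Request:
send_rows(targets="-3 1 50 0 0;-3 1 85 0 0;-3 1 99.5 0 0;-3 1 99.5 0 0;-3 1 99.5 0 150;-3 1 99.5 0 200;-3 1 99.5 0 200;-3 1 99.5 0 200;-3 1 99.5 0 200;-3 1 99.5 0 200", newtons=60)

```text
time: 3.35
ee_pos: [0.4288, 0.3636, 0.0212]
tcp_rot: [179.9, -0.1, 96.8]
wrist_force: [-0.9, -1.0, 5.1]
opening: 0.0389
grasp_force: 62.2
```

Run:
```python
from h import *
go(.4288,.3636,.085);go(.456,-.058,.085,91.4);go(.456,-.058,.0297,91.4)
```

```text
shift [  0.1   0.1 -63.8] turn 0 q6 123.5 t 3.35
shift [-421.7  -22.6  -64.3] turn 5.4 q6 123.5 t 3.35
shift [-421.8  -22.7   -9. ] turn 5.4 q6 123.5 t 3.35
```

Request:
send_rows(targets="0 0 -30 0 200;0 0 -64 0 200;-50 -3 -64 2 200;-105 -6 -64 5.4 200;-160 -9 -64 5.4 200;-215 -12 -64 5.4 200;-270 -15 -64 5.4 200;-325 -18 -64 5.4 200;-380 -21 -64 5.4 200;-410 -22 -64 5.4 200;-422 -23 -64 5.4 200;-422 -23 -64 5.4 200;-422 -23 -64 5.4 200;-422 -23 -64 5.4 200")

```text
time: 5.1
ee_pos: [0.4553, -0.0577, 0.0838]
tcp_rot: [-180.0, -0.0, 91.5]
wrist_force: [0.1, 0.0, -3.9]
opening: 0.0388
grasp_force: 61.8
```

Run:
```python
from h import *
o=bot.get_obs();print(o["ee_pos"],o["tcp_rot"],o["wrist_force"])
a=camera("top");cv2.imwrite("pics/t2.png",cv2.resize(a[155:255,180:320],(784,560),interpolation=cv2.INTER_CUBIC))
```

```text
[ 0.45527777 -0.05773885  0.08378798] [-1.79998464e+02 -7.64031081e-03  9.14657846e+01] [ 0.0942186   0.02908644 -3.92620605]
```

View pics/t2.png

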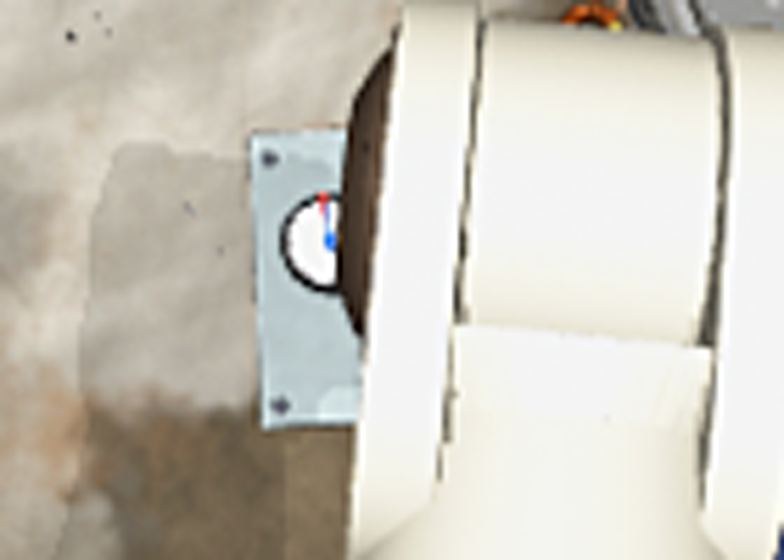

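The top view shows only the dial, with the red mark at (323,200); the arm hides the channel. I'll lower the block by feel.

Request:
send_rows(targets="0 0 25 0 200;0 0 43 0 200;0 0 50 0 200;0 0 53 0 200;0 0 53.5 0 200;0 0 53.5 0 200;0 0 53.5 0 200")

```text
time: 6.02
ee_pos: [0.4555, -0.0587, 0.0307]
tcp_rot: [180.0, 0.0, 91.4]
wrist_force: [-0.5, -0.2, -3.6]
opening: 0.0387
grasp_force: 61.7
```

Request:
send_rows(targets="0 0 0.6 0 200;0 0 1.2 0 200;0 0 1.2 0 200;0 0 1.2 0 200")

```text
time: 6.52
ee_pos: [0.4553, -0.0587, 0.0292]
tcp_rot: [180.0, 0.0, 91.4]
wrist_force: [-0.1, 0.2, -2.2]
opening: 0.0392
grasp_force: 61.9
```

Request:
send_rows(targets="-0.5 0 -0.3 0 200;-1 0 -0.3 0 200;-1.5 0 -0.3 0 200;-1.5 0 -0.3 0 200;-1.5 0 -0.3 0 200")

```text
time: 7.15
ee_pos: [0.4553, -0.0602, 0.0294]
tcp_rot: [-180.0, -0.0, 91.4]
wrist_force: [-0.0, -0.2, -4.2]
opening: 0.0388
grasp_force: 61.9
```

Request:
send_rows(targets="-0.5 0 0 0 200;-1 0 0 0 200;-1 0 0 0 200;-1 0 0 0 200")

```text
time: 7.65
ee_pos: [0.4553, -0.0612, 0.0294]
tcp_rot: [180.0, -0.0, 91.4]
wrist_force: [0.5, -0.1, -4.4]
opening: 0.0388
grasp_force: 61.9
```

Request:
send_rows(targets="-0.5 0 0 0 200;-1 0 0 0 200;-1 0 0 0 200;-1 0 0 0 200")

```text
time: 8.15
ee_pos: [0.4553, -0.062, 0.0294]
tcp_rot: [180.0, -0.0, 91.4]
wrist_force: [1.0, 2.5, -3.5]
opening: 0.0386
grasp_force: 61.9
```

Request:
send_rows(targets="0.4 0 0 0 200;0.4 3 0 0 200;0.4 6 0 0 200;0.4 9 0 0 200;0.4 12 0 0 200;0.4 15 0 0 200;0.4 18 0 0 200;0.4 18 0 0 200")

```text
time: 9.15
ee_pos: [0.4735, -0.0614, 0.0294]
tcp_rot: [180.0, 0.0, 91.4]
wrist_force: [0.2, 0.5, -4.2]
opening: 0.039
grasp_force: 61.7
```

Request:
send_rows(targets="0 2 0 0 200;0 4 0 0 200;0 6 0 0 200;0 8 0 0 200;0 8 0 0 200")

```text
time: 9.78
ee_pos: [0.4806, -0.0612, 0.0293]
tcp_rot: [-179.9, 0.0, 91.4]
wrist_force: [-1.9, 0.5, -3.6]
opening: 0.0384
grasp_force: 61.8
```

Request:
send_rows(targets="0 1.5 0 0 200;0 3 0 0 200;0 4.5 0 0 200;0 6 0 0 200;0 6 0 0 200")

```text
time: 10.4
ee_pos: [0.4875, -0.061, 0.0293]
tcp_rot: [180.0, 0.0, 91.4]
wrist_force: [-2.1, -0.7, -6.2]
opening: 0.0396
grasp_force: 61.6
```

Request:
send_rows(targets="0 1 0 0 200;0 2 0 0 200;0 3 0 0 200;0 4 0 0 200;0 4.5 0 0 200;0 4.5 0 0 200")

```text
time: 11.15
ee_pos: [0.4919, -0.0609, 0.0294]
tcp_rot: [180.0, 0.0, 91.4]
wrist_force: [-3.5, -0.8, -4.3]
opening: 0.0394
grasp_force: 61.7
```

Request:
send_rows(targets="0 0.7 0 0 200;0 1.4 0 0 200;0 2.1 0 0 200;0 2.8 0 0 200;0 2.8 0 0 200")

```text
time: 11.78
ee_pos: [0.4947, -0.0608, 0.0294]
tcp_rot: [180.0, -0.0, 91.4]
wrist_force: [-3.2, 0.8, -4.3]
opening: 0.0385
grasp_force: 61.7
```

Request:
send_rows(targets="0 0.5 0 0 200;0 1 0 0 200;0 1 0 0 200")

```text
time: 12.15
ee_pos: [0.4957, -0.0608, 0.0294]
tcp_rot: [180.0, -0.0, 91.4]
wrist_force: [-3.3, -0.7, -3.6]
opening: 0.0391
grasp_force: 61.7
```

Request:
send_rows(targets="0 0.5 0 0 200;0 1 0 0 200;0 1 0 0 200")

```text
time: 12.52
ee_pos: [0.4967, -0.0608, 0.0294]
tcp_rot: [180.0, -0.0, 91.4]
wrist_force: [-3.2, -0.7, -3.8]
opening: 0.039
grasp_force: 61.7
```

Request:
send_rows(targets="0 0.4 0 0 200;0 0.8 0 0 200;0 0.8 0 0 200")

```text
time: 12.9
ee_pos: [0.4975, -0.0608, 0.0294]
tcp_rot: [180.0, -0.0, 91.4]
wrist_force: [-3.4, 0.7, -4.7]
opening: 0.0391
grasp_force: 61.7
```

Request:
send_rows(targets="0 0.4 0 0 200;0 0.8 0 0 200;0 0.8 0 0 200")

```text
time: 13.28
ee_pos: [0.4983, -0.0607, 0.0294]
tcp_rot: [180.0, -0.0, 91.4]
wrist_force: [-3.7, -0.3, -4.1]
opening: 0.0388
grasp_force: 61.7
```

Request:
send_rows(targets="0 0.4 0 0 200;0 0.8 0 0 200;0 0.8 0 0 200")

```text
time: 13.65
ee_pos: [0.4991, -0.0607, 0.0294]
tcp_rot: [180.0, -0.0, 91.4]
wrist_force: [-3.9, 0.3, -4.3]
opening: 0.0392
grasp_force: 61.7
```

Request:
send_rows(targets="0 0.4 0 0 200;0 0.8 0 0 200;0 0.8 0 0 200")

```text
time: 14.02
ee_pos: [0.4999, -0.0607, 0.0294]
tcp_rot: [180.0, -0.0, 91.4]
wrist_force: [-3.8, 0.7, -4.5]
opening: 0.0389
grasp_force: 61.7
```

Request:
send_rows(targets="0 0.4 0 0 200;0 0.8 0 0 200;0 0.8 0 0 200")

```text
time: 14.4
ee_pos: [0.5007, -0.0607, 0.0294]
tcp_rot: [-180.0, -0.0, 91.4]
wrist_force: [-3.3, 0.6, -3.9]
opening: 0.0389
grasp_force: 61.7
```

Request:
send_rows(targets="0 0.4 0 0 200;0 0.8 0 0 200;0 0.8 0 0 200")

```text
time: 14.78
ee_pos: [0.5009, -0.0607, 0.0294]
tcp_rot: [-179.9, -0.0, 91.4]
wrist_force: [-6.8, 0.2, -1.5]
opening: 0.039
grasp_force: 62.0
```

Contact shows clearly: the force went from -3.5 to -6.8 N and the tool stopped moving. I'll ease off and let go.

Request:
send_rows(targets="0 -0.4 0 0 200;0 -0.4 0 0 100;0 -0.4 0 0 60;0 -0.4 0 0 40;0 -0.4 0 0 20;0 -0.4 0 0 20;0 -0.4 -40 0 20;0 -0.4 -80 0 60;40 -0.4 -90 0 60;80 -0.4 -90 0 60;130 -60 -90 0 60;150 -120 -90 0 60;150 -120 -90 0 60")

```text
time: 16.4
ee_pos: [0.3756, 0.0873, 0.1195]
tcp_rot: [180.0, -0.0, 91.5]
wrist_force: [0.8, -0.7, 0.8]
opening: 0.0652
grasp_force: 0.0
```

Run:
```python
from h import *
o=bot.get_obs();print(o["q"].round(1),o["ee_pos"],o["opening"])
a=camera("top");cv2.imwrite("pics/t3raw.png",a);cv2.imwrite("pics/t3.png",cv2.resize(a[165:240,215:295],(800,750),interpolation=cv2.INTER_CUBIC)[:600])
```

```text
[ 13.1 -18.7 -23.7  85.    0.  101.6] [0.37557224 0.08729699 0.11951208] 0.06521914157763865
```

View pics/t3.png

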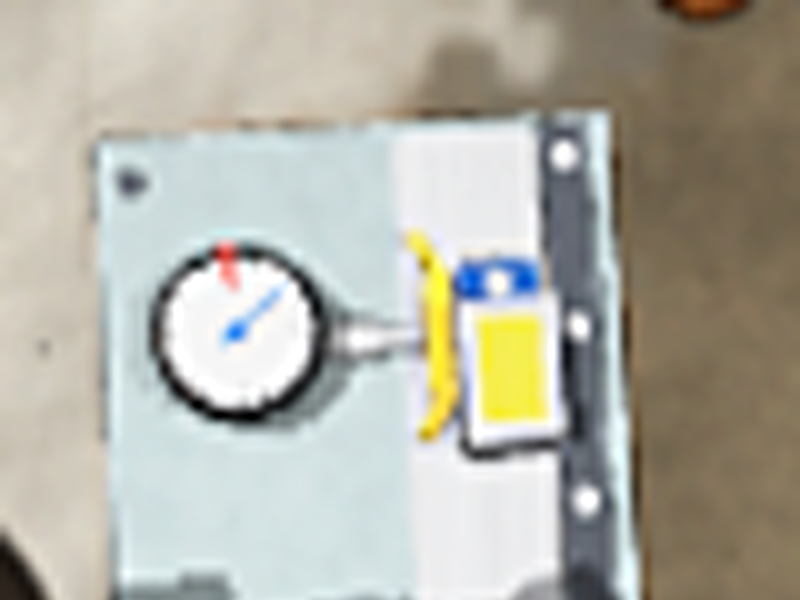

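The master sits against the fence and the stop. The dial centre is at (238,333), the blue needle tip at (280,292) and the red mark at (229,262). Next I'll compute the turn angle.

```bash
cat >> h.py <<'E'
def dial(a,c0,verb=True):
    """angles (rad, cw from world x) of red mark and blue needle; c0 approx centre px"""
    b=a.astype(float);H,W=a.shape[:2];V,U=np.mgrid[:H,:W]
    near=np.hypot(U-c0[0],V-c0[1])<10
    red=np.clip(b[...,2]-np.maximum(b[...,0],b[...,1])-25,0,None)*near
    blu=np.clip(b[...,0]-b[...,2]-40,0,None)*near
    out={}
    for n,w in(("red",red),("blue",blu)):
        u,v=(w*U).sum()/w.sum(),(w*V).sum()/w.sum()
        out[n]=ray("top",u,v,.047)[:2]
    # dial centre: white face moments (bright) filled by hull
    g=cv2.cvtColor(a,cv2.COLOR_BGR2GRAY)
    dk=((g<90)&(np.hypot(U-c0[0],V-c0[1])<11)).astype(np.uint8)
    pts=cv2.findNonZero(dk);(x,y),r=cv2.minEnclosingCircle(pts)
    out["ring"]=ray("top",x,y,.048)[:2];out["r_px"]=r
    # blue principal axis
    ys,xs=np.nonzero(blu>0);P=np.array([ray("top",x,y,.046)[:2] for x,y in zip(xs,ys)]);w=blu[ys,xs]
    m=(P*w[:,None]).sum(0)/w.sum();S=((P-m)*w[:,None]).T@(P-m);e,E=np.linalg.eigh(S);d=E[:,1]
    out["blue_axis"]=np.degrees(np.arctan2(-d[1],d[0]));return out
E
python3 - <<'E'
from h import *
a=cv2.imread("pics/t3raw.png")
px=lambda u,v:(215+(u+.5)/10-.5,165+(v+.5)/10-.5)
c=ray("top",*px(238,333),.047)[:2]
for n,q in(("needle",(280,292)),("red",(229,262))):
    d=ray("top",*px(*q),.047)[:2]-c;print(n,np.hypot(*d),np.degrees(np.arctan2(-d[1],d[0])))
print(c,dial(a,px(238,333)))
o=[ray("top",*px(*q),.054)[:2].round(4).tolist() for q in((458,303),(552,295),(566,430),(474,441))];print("block",np.mean(o,0),o)
E
```

```text
needle 0.016327917593198755 46.92033889563258
red 0.020084269799465048 -5.798650733098672
[0.51365016 0.01797617] {'red': array([0.53358808, 0.02050997]), 'blue': array([0.51591849, 0.01669052]), 'ring': array([0.51261749, 0.01755661]), 'r_px': 8.771894454956055, 'blue_axis': np.float64(-130.98521607098237)}
block [ 0.5011 -0.0574] [[0.5193, -0.043], [0.5208, -0.069], [0.4833, -0.0715], [0.481, -0.0461]]
```

Run:
```python
from h import *
go(.5131,.0177,.09,118.5);go(.5131,.0177,.028,118.5)
```

```text
shift [-73.1 135.6  29.8] turn -27.0 q6 101.6 t 16.45
shift [-73.2 135.6  91.8] turn -27.0 q6 101.6 t 16.45
```

Request:
send_rows(targets="-25 46 10 -10 60;-50 95 30 -20 60;-73 135.5 30 -27 60;-73 135.5 30 -27 60;-73 135.5 60 -27 60;-73 135.5 85 -27 60;-73 135.5 91.5 -27 60;-73 135.5 91.5 -27 60")

```text
time: 17.45
ee_pos: [0.5151, 0.0166, 0.0282]
tcp_rot: [-180.0, 0.0, 118.4]
wrist_force: [0.2, 0.3, 0.4]
opening: 0.0654
grasp_force: 0.0
```

Request:
send_rows(targets="1.9 -1.2 0 0 60;1.9 -1.2 0 0 90;1.9 -1.2 0 0 120;1.9 -1.2 0 0 150;1.9 -1.2 0 0 150;1.9 -1.2 0 0 150;1.9 -1.2 0 0 150", newtons=25)

```text
time: 18.32
ee_pos: [0.5143, 0.0182, 0.0291]
tcp_rot: [179.8, 0.0, 118.4]
wrist_force: [2.7, 4.8, 4.7]
opening: 0.0467
grasp_force: 26.4
```

Request:
send_rows(targets="1 0.5 0 6 150;1 0.5 0 12 150;1 0.5 0 18 150;1 0.5 0 24 150;1 0.5 0 30 150;1 0.5 0 36 150;1 0.5 0 42 150;1 0.5 0 48 150;1 0.5 0 54 150;1 0.5 0 54 150;1 0.5 0 54 150")

```text
time: 19.7
ee_pos: [0.5139, 0.0183, 0.0291]
tcp_rot: [179.9, 0.0, 64.3]
wrist_force: [0.8, -2.0, 7.3]
opening: 0.0473
grasp_force: 26.6
```

Request:
send_rows(targets="0 0 0 0 100;0 0 0 0 60;0 0 0 0 60;0 0 0 0 60;0 0 -30 0 60;0 0 -60 0 60;0 -50 -85 0 60;7 -100 -85 -10 60;7 -147 -85 -20 60;7 -147 -85 -27 60")

```text
time: 20.95
ee_pos: [0.3816, 0.0897, 0.1133]
tcp_rot: [180.0, -0.0, 91.8]
wrist_force: [0.5, 0.8, 0.5]
opening: 0.0649
grasp_force: 0.0
```

Run:
```python
from h import *
o=bot.get_obs();print(o["ee_pos"],o["tcp_rot"])
a=camera("top");cv2.imwrite("pics/t4raw.png",a);cv2.imwrite("pics/t4.png",cv2.resize(a[165:240,215:295],(800,750),interpolation=cv2.INTER_CUBIC)[:600])
print(dial(a,(238.4-.05,197.8)))
```

```text
[0.38159931 0.08969574 0.11325803] [ 1.79964567e+02 -2.03204231e-02  9.17847554e+01]
{'red': array([0.52841893, 0.00305284]), 'blue': array([0.51539854, 0.01725829]), 'ring': array([0.51267313, 0.01785037]), 'r_px': 8.871113777160645, 'blue_axis': np.float64(-130.34710153070597)}
```

View pics/t4.png

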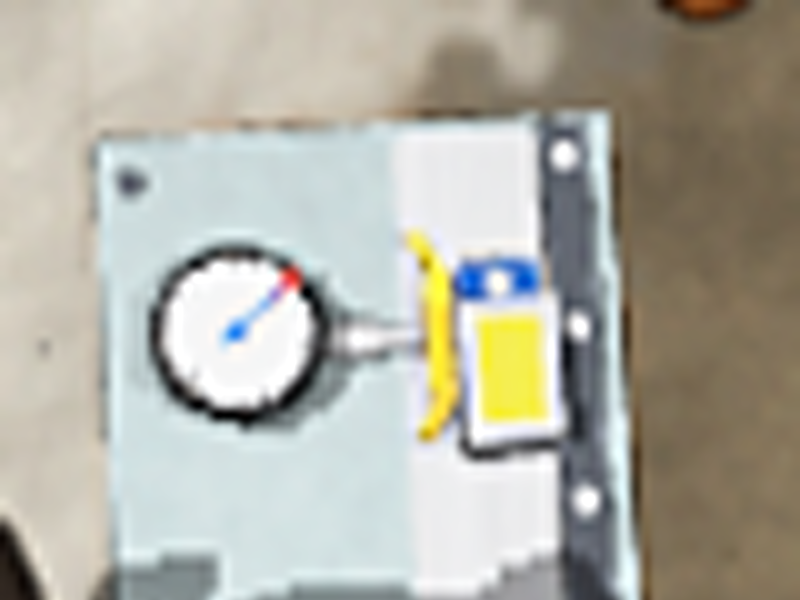

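The red mark (290,278) lies on the needle's line: from (235,333) through (280,291), it is about 2° off. The zero is set and the master is still home. Now I'll regrasp the master, biased backwards.

Run:
```python
from h import *
go(.4993,-.0592,.12,91.4);go(.4993,-.0592,.0295,91.4)
```

```text
shift [-152.7  111.2   -6.6] turn 0.7 q6 101.1 t 21.0
shift [-152.7  111.1   83.9] turn 0.7 q6 101.1 t 21.0
```

Request:
send_rows(targets="-45 33 -7 0.5 30;-90 66 -7 0.5 0;-130 95 -7 0.5 0;-152.5 111 -7 0.5 0;-152.5 111 -7 0.5 0;-152.5 111 -7 0.5 0")

```text
time: 21.75
ee_pos: [0.4978, -0.0608, 0.1196]
tcp_rot: [-179.9, -0.0, 90.8]
wrist_force: [0.0, -0.5, -0.5]
opening: 0.0853
grasp_force: 0.0
```

Run:
```python
from h import *
go(.4993,-.0592,.0295,91.4)
```

```text
shift [ 1.6  1.6 90.1] turn -0.6 q6 82.2 t 21.75
```

Request:
send_rows(targets="1.6 1 40 -0.6 0;1.6 1 75 -0.6 0;1.6 1 90 -0.6 0;1.6 1 90 -0.6 0;1.6 1 90 -0.6 0")

```text
time: 22.38
ee_pos: [0.4999, -0.0593, 0.0314]
tcp_rot: [179.9, 0.0, 91.5]
wrist_force: [1.0, 0.4, 0.7]
opening: 0.0857
grasp_force: 0.0
```

Request:
send_rows(targets="0 -0.8 0 0 0;0 -0.8 0 0 80;0 -0.8 0 0 120;0 -0.8 0 0 160;0 -0.8 0 0 200;0 -0.8 0 0 200;0 -0.8 0 0 200", newtons=60)

```text
time: 23.25
ee_pos: [0.499, -0.0595, 0.0305]
tcp_rot: [179.9, 0.0, 91.5]
wrist_force: [1.0, 0.6, 4.8]
opening: 0.0388
grasp_force: 62.1
```

Request:
send_rows(targets="0 -4 -0.4 0 200;0 -9 -0.4 0 200;0 -14 -0.4 0 200;0 -20 -0.4 0 200;0 -26 -0.4 0 200;0 -32 -0.4 0 200;0 -38 -0.4 0 200;0 -45 -0.4 0 200;0.5 -50 -0.4 0 200;0.5 -55 -10 0 200;0.5 -58 -40 0 200;0.5 -58 -70 0 200;0.5 -58 -70 0 200;0.5 -58 -70 0 200")

```text
time: 25.0
ee_pos: [0.4395, -0.0603, 0.0985]
tcp_rot: [-179.9, -0.0, 91.5]
wrist_force: [-0.6, -0.1, -4.3]
opening: 0.0389
grasp_force: 61.7
```

Run:
```python
from h import *
o=bot.get_obs();print(o["q"].round(1))
go(.40,.37,.10,95);go(.40,.37,.0225,95)
```

```text
[ -7.8 -10.1 -19.1  81.1  -0.   80.7]
shift [431.2 -28.3  -1.3] turn -3.5 q6 80.7 t 25.0
shift [431.2 -28.2  76.2] turn -3.5 q6 80.7 t 25.0
```

Request:
send_rows(targets="55 -2 -1 0 200;110 -4 -1 0 200;165 -5 -1 0 200;220 -6 -1 0 200;275 -7 -1 0 200;330 -8 -1 0 200;385 -9 -1 0 200;420 -10 -1 0 200;431 -10 10 0 200;431 -10 45 0 200;431 -10 65 0 200;431 -10 72 0 200;431 -10 74.5 0 200;431 -10 74.5 0 200;431 -10 74.5 0 200")

```text
time: 26.88
ee_pos: [0.4196, 0.3704, 0.0262]
tcp_rot: [179.9, -0.0, 91.5]
wrist_force: [-0.3, -0.5, -4.0]
opening: 0.0391
grasp_force: 61.4
```

Request:
send_rows(targets="0 0 1.5 0 200;0 0 3 0 200;0 0 3.5 0 200;0 0 3.5 0 200;0 0 3.5 0 200")

```text
time: 27.5
ee_pos: [0.4194, 0.3703, 0.0226]
tcp_rot: [180.0, -0.0, 91.5]
wrist_force: [-1.4, -1.4, 5.7]
opening: 0.0387
grasp_force: 62.5
```

Bench contact shows as +5.7 N upwards. I'll release, rise and look for the can with the arm clear of it.

Request:
send_rows(targets="0 0 -0.3 0 150;0 0 -0.3 0 80;0 0 -0.3 0 30;0 0 -0.3 0 0;0 0 -0.3 0 0;0 0 -40 0 0;0 0 -85 0 0;30 -20 -90 0 0;30 -20 -90 0 0")

```text
time: 28.62
ee_pos: [0.3979, 0.4011, 0.1127]
tcp_rot: [179.9, -0.1, 91.6]
wrist_force: [-0.1, -0.1, -0.1]
opening: 0.0859
grasp_force: 0.0
```

Run:
```python
from h import *
o=bot.get_obs();print(o["ee_pos"],o["tcp_rot"])
a=camera("top");cv2.imwrite("pics/t5raw.png",a);cv2.imwrite("pics/t5.png",cv2.resize(a[195:255,90:190],(800,480),interpolation=cv2.INTER_CUBIC))
```

```text
[0.3979345  0.40109939 0.11269444] [ 1.79945359e+02 -7.56894615e-02  9.15904867e+01]
```

View pics/t5.png

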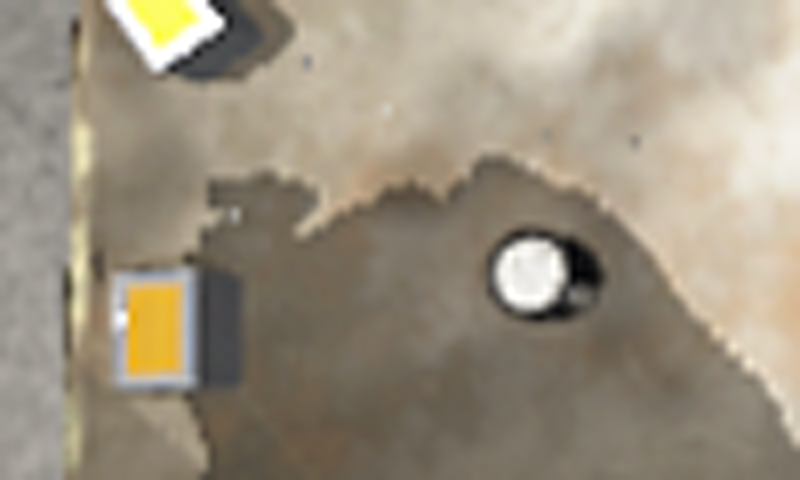

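The master stands upright where I put it, at (155,328). The can's top is centred at about (531,274) in the crop. Next I'll compute the can grasp.

Run:
```python
from h import *
a=cv2.imread("pics/t5raw.png");g=cv2.cvtColor(a,cv2.COLOR_BGR2GRAY)
m=(g>150).astype(np.uint8);m[:222]=0;m[236:]=0;m[:,:149]=0;m[:,163:]=0
M=cv2.moments(m,True);print(M["m00"],M["m10"]/M["m00"],M["m01"]/M["m00"])
p=ray("top",M["m10"]/M["m00"],M["m01"]/M["m00"],.042);print(p,ray("top",155.9,228.8,.042))
d=(g<60).astype(np.uint8);d[:222]=0;d[238:]=0;d[:,:147]=0;d[:,168:]=0
print(cv2.boundingRect(d))
go(p[0],p[1],.10,91.4);go(p[0],p[1],.014,91.4)
```

```text
62.0 155.82258064516128 228.7741935483871
[0.43524495 0.24623261 0.042     ] [0.43516827 0.2460201  0.042     ]
(154, 224, 11, 11)
shift [-154.8   32.9   11.9] turn 0.2 q6 133.6 t 28.68
shift [-154.9   32.9   97.9] turn 0.2 q6 133.6 t 28.68
```

Request:
send_rows(targets="-55 11 0 0 0;-110 22 0 0 0;-145 30 5 0 0;-155 33 10 0 0;-155 33 10 0 0;-155 33 10 0 0")

```text
time: 29.42
ee_pos: [0.4353, 0.2463, 0.1018]
tcp_rot: [-180.0, -0.0, 91.5]
wrist_force: [-0.3, 0.7, 0.6]
opening: 0.0855
grasp_force: 0.0
```

Run:
```python
from h import *
print(bot.get_obs()["ee_pos"],bot.get_obs()["qd"].round(1));go(.4352,.2461,.014,91.4)
```

```text
[0.43530107 0.24628677 0.10175631] [ 0.6 -0.   0.3  0.2 -0.  -0.1]
shift [-0.2 -0.1 87.8] turn 0.1 q6 118.0 t 29.43
```

Request:
send_rows(targets="0 0 45 0 0;0 0 75 0 0;0 0 86 0 0;0 0 87.5 0 0;0 0 87.5 0 80;0 0 87.5 0 120;0 0 87.5 0 150;0 0 87.5 0 170;0 0 87.5 0 220;0 0 87.5 0 220;0 0 87.5 0 220", newtons=25)

```text
time: 30.8
ee_pos: [0.4358, 0.2457, 0.015]
tcp_rot: [180.0, -0.0, 91.5]
wrist_force: [-1.7, 0.4, 6.3]
opening: 0.0289
grasp_force: 24.6
```

Run:
```python
from h import *
go(.455,-.0559,.08,91.4);go(.455,-.0559,.0235,91.4)
```

```text
shift [-301.9   11.5  -65.1] turn 0.1 q6 117.9 t 30.8
shift [-302.    11.5   -8.6] turn 0.1 q6 117.9 t 30.8
```

Request:
send_rows(targets="0 0 -30 0 220;0 0 -65 0 220;-50 3 -65 0 220;-105 7 -65 0 220;-160 10 -65 0 220;-215 14 -65 0 220;-260 17 -65 0 220;-290 19 -65 0 220;-300 19.5 -65 0 220;-300 19.5 -65 0 220;-300 19.5 -65 0 220;-300 19.5 -65 0 220", newtons=40)

```text
time: 32.3
ee_pos: [0.4627, -0.0529, 0.0794]
tcp_rot: [180.0, -0.0, 91.6]
wrist_force: [0.9, 0.3, 0.3]
opening: 0.029
grasp_force: 39.5
```

Run:
```python
from h import *
print(bot.get_obs()["qd"].round(1));go(.455,-.0559,.0235,91.4)
```

```text
[-0.1 -0.   0.1 -0.  -0.1 -0.1]
shift [-2.7 -7.8 55.9] turn 0.2 q6 81.9 t 32.3
```

Request:
send_rows(targets="-2.5 -8 25 0 220;-2.5 -8 45 0 220;-2.5 -8 52 0 220;-2.5 -8 55 0 220;-2.5 -8 55.5 0 220;-2.5 -8 55.5 0 220;-2.5 -8 55.5 0 220")

```text
time: 33.17
ee_pos: [0.455, -0.0566, 0.0243]
tcp_rot: [180.0, 0.0, 91.5]
wrist_force: [-0.6, 0.1, -0.9]
opening: 0.0287
grasp_force: 39.6
```

Request:
send_rows(targets="0 0 0.7 0 220;0 0 1.2 0 220;0 0 1.2 0 220;0 0 1.2 0 220")

```text
time: 33.67
ee_pos: [0.4549, -0.0566, 0.0231]
tcp_rot: [180.0, 0.0, 91.5]
wrist_force: [-1.8, 0.9, 5.1]
opening: 0.0288
grasp_force: 40.0
```

Request:
send_rows(targets="-0.4 0 -0.6 0 220;-0.8 0 -0.6 0 220;-1.2 0 -0.6 0 220;-1.2 0 -0.6 0 220;-1.2 0 -0.6 0 220")

```text
time: 34.3
ee_pos: [0.4548, -0.0578, 0.0232]
tcp_rot: [-180.0, 0.0, 91.5]
wrist_force: [0.2, 0.9, -0.1]
opening: 0.029
grasp_force: 39.7
```

Request:
send_rows(targets="-0.4 0 0 0 220;-0.8 0 0 0 220;-0.8 0 0 0 220;-0.8 0 0 0 220")

```text
time: 34.8
ee_pos: [0.4548, -0.0583, 0.0233]
tcp_rot: [-180.0, -0.0, 91.5]
wrist_force: [-0.2, 2.8, 0.5]
opening: 0.0289
grasp_force: 39.7
```

Request:
send_rows(targets="0.4 2 0 0 220;0.4 5 0 0 220;0.4 8 0 0 220;0.4 11 0 0 220;0.4 14 0 0 220;0.4 17 0 0 220;0.4 20 0 0 220;0.4 20 0 0 220")

```text
time: 35.8
ee_pos: [0.4751, -0.0577, 0.0233]
tcp_rot: [180.0, 0.0, 91.5]
wrist_force: [0.6, 1.2, -0.2]
opening: 0.0286
grasp_force: 39.6
```

Request:
send_rows(targets="0 2 0 0 220;0 4 0 0 220;0 6 0 0 220;0 8 0 0 220;0 10 0 0 220;0 12 0 0 220;0 12 0 0 220")

```text
time: 36.67
ee_pos: [0.4865, -0.0574, 0.0231]
tcp_rot: [-179.9, 0.0, 91.5]
wrist_force: [-2.8, -0.7, 0.2]
opening: 0.0291
grasp_force: 39.7
```

Request:
send_rows(targets="0 2 0 0 220;0 4 0 0 220;0 6 0 0 220;0 8 0 0 220;0 10 0 0 220;0 12 0 0 220;0 13 0 0 220;0 14 0 0 220;0 14 0 0 220")

```text
time: 37.8
ee_pos: [0.5005, -0.057, 0.0232]
tcp_rot: [-180.0, 0.0, 91.5]
wrist_force: [-4.5, -0.0, 1.0]
opening: 0.0286
grasp_force: 39.8
```

Request:
send_rows(targets="0 0.8 0 0 220;0 1.6 0 0 220;0 2.4 0 0 220;0 3 0 0 220;0 3 0 0 220")

```text
time: 38.42
ee_pos: [0.5039, -0.0569, 0.0232]
tcp_rot: [180.0, 0.0, 91.5]
wrist_force: [-3.2, -0.2, -1.5]
opening: 0.0288
grasp_force: 39.6
```

Request:
send_rows(targets="0 0.4 0 0 220;0 0.8 0 0 220;0 0.8 0 0 220")

```text
time: 38.8
ee_pos: [0.5046, -0.0569, 0.0233]
tcp_rot: [180.0, 0.0, 91.5]
wrist_force: [-2.1, -1.0, -1.5]
opening: 0.0289
grasp_force: 39.6
```

Request:
send_rows(targets="0 0.4 0 0 220;0 0.7 0 0 220;0 0.7 0 0 220")

```text
time: 39.17
ee_pos: [0.5054, -0.0568, 0.0233]
tcp_rot: [180.0, 0.0, 91.5]
wrist_force: [-3.1, -1.2, -1.1]
opening: 0.0291
grasp_force: 39.6
```

Request:
send_rows(targets="0 0.3 0 0 220;0 0.6 0 0 220;0 0.6 0 0 220")

```text
time: 39.55
ee_pos: [0.5058, -0.0568, 0.0233]
tcp_rot: [-180.0, -0.0, 91.5]
wrist_force: [-4.6, -1.1, 0.1]
opening: 0.0286
grasp_force: 39.6
```

Request:
send_rows(targets="0 0.4 0 0 220;0 0.4 0 0 220;0 0.4 0 0 220")

```text
time: 39.92
ee_pos: [0.5059, -0.0568, 0.0233]
tcp_rot: [-180.0, 0.0, 91.5]
wrist_force: [-6.3, -1.9, 2.0]
opening: 0.0283
grasp_force: 39.8
```

The can is home at 0.5059, exactly where I predicted. I'll ease off, let go and look.

Request:
send_rows(targets="0 -0.4 0.2 0 220;0 -0.4 0.2 0 170;0 -0.4 0.2 0 130;0 -0.4 0.2 0 90;0 -0.4 0.2 0 50;0 -0.4 0.2 0 20;0 -0.4 0.2 0 20;0 -0.4 -30 0 20;0 -0.4 -70 0 20;0 -0.4 -95 0 20;50 -50 -95 0 20;100 -100 -95 0 20;150 -130 -95 0 20;150 -130 -95 0 20;150 -130 -95 0 20")

```text
time: 41.8
ee_pos: [0.3726, 0.0901, 0.1186]
tcp_rot: [179.9, 0.0, 91.6]
wrist_force: [0.9, 0.8, 0.3]
opening: 0.0784
grasp_force: 0.0
```

Run:
```python
from h import *
a=camera("top");cv2.imwrite("pics/t6raw.png",a);cv2.imwrite("pics/t6.png",cv2.resize(a[165:240,215:295],(800,750),interpolation=cv2.INTER_CUBIC)[:600])
print(dial(a,(238.4,197.8)))
```

```text
{'red': array([0.52717556, 0.00438494]), 'blue': array([0.51480377, 0.01661507]), 'ring': array([0.51267313, 0.01785037]), 'r_px': 8.871113777160645, 'blue_axis': np.float64(-109.70324195592211)}
```

View pics/t6.png

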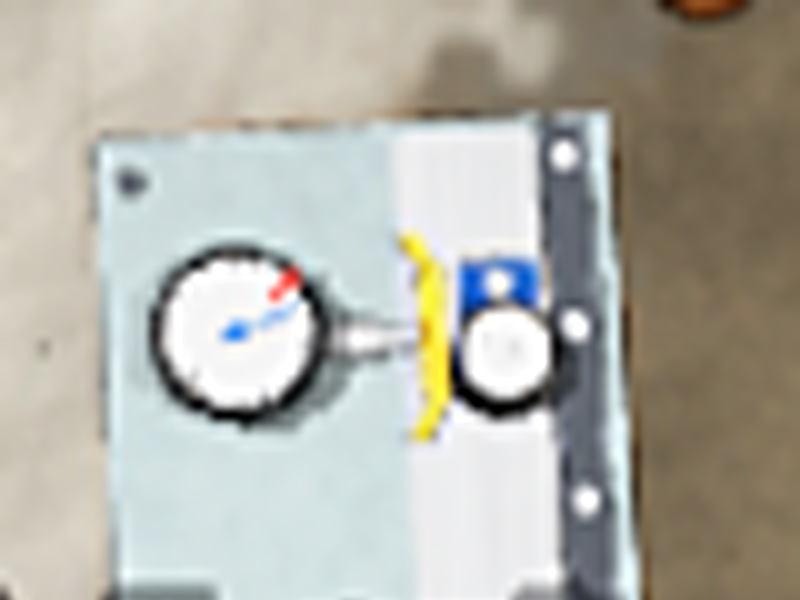

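The can stands upright at (507,352) against the stop and the fence. The red mark is at (287,283), and the needle points to (300,305), about 25° beyond it (0.3 to 0.7 rad is 17 to 40°). I'm handing in.

Run:
```python
from h import *
print(ticket.job_done())
```

```text
the job is handed in; nothing more can be done
None
```

The job is handed in at about 42 s: the zero was set on the master (about 2° off by camera), the master is back upright on the bench, and the capacitor is home against the stop with the needle about 0.44 rad past the mark; no verdict was returned.

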